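# Sort the strap brackets and hold the good one home in the drill jig

## Task

Sort the two taped strap brackets on the plywood board: set the red-taped reject down standing flat in the red tray, without dropping it, and let go of it. Then put the foot of the blue-taped good one flat on the drill jig and slide its toe in under the jig's lip, against the sprung ejector, until you feel it fully home on the back stop; keep it pressed there firmly but without forcing it, and finish while still holding it so, ready for drilling. Leave everything else on the bench where it is.

Things in the scene. Friction and masses are not known exactly. Their poses are not given: they have to be found in the camera images.
- blue_bracket_lug (a point): upright lug of the blue-taped white bracket (good, to be drilled; blue tape round its foot, just ahead of the lug, and on the lug's top): 36 mm long (x), 12 mm thick (y), round-topped, its top 56 mm above the foot's underside. Grip it by its flat sides. This point: the lug's middle, 28 mm above the underside; x points along the foot to the toe, z up
- red_bracket_lug (a point): upright lug of the red-taped white bracket (reject; red tape round its foot, just ahead of the lug, and on the lug's top): 36 mm long (x), 12 mm thick (y), round-topped, its top 56 mm above the foot's underside. Grip it by its flat sides. This point: the lug's middle, 28 mm above the underside; x points along the foot to the toe, z up
- blue_bracket: the whole blue-taped bracket, about 110 g, standing on its flat foot, 90 (x, to the toe) x 50 x 6 mm; origin under the middle of the foot. The lug's middle is 17 mm behind that, so the foot reaches 28 mm back and 62 mm forward of the lug
- red_bracket: the whole red-taped bracket, about 110 g, standing on its flat foot, 90 (x, to the toe) x 50 x 6 mm; origin under the middle of the foot. The lug's middle is 17 mm behind that, so the foot reaches 28 mm back and 62 mm forward of the lug
- red_tray: open red plastic tray for rejects, fixed to the bench, 128 (x) x 96 (y) x 15 mm high, walls and floor 4 mm thick; origin at its centre on the bench, z up. A bracket stands in it along its x, either way round
- jig: drill jig screwed to the bench: aluminium base plate 170 (x) x 96 (y) x 10 mm thick; origin in the middle of its underside; x points level into the jig (the way a bracket is pushed), z up. The plate is open from x = -85 to +4 mm; ahead are the lip and the stop. With a bracket fully home its lug's middle is at x = -7 mm, y = 0, z = 38 mm, its x along the jig's
- jig_lip (a point): lower front edge of the lip (a green plate, 10 mm thick, with two brass drill bushes 4.5 mm high on it), at x = +27 mm of the jig, 8.5 mm above the base plate; axes as the jig. The 6 mm foot slides under it between side rails 53 mm apart and 8.5 mm high, whose flared mouths narrow from 64 mm (x = +4 mm) to 53 mm (x = +20 mm)
- jig_stop: steel back stop hidden under the lip, face at x = +55 mm of the jig; origin and axes as the jig. It does not give: a sharp rise of force beyond the ejector's spring tells that the toe has met it. A push of 8 to 20 N in all is right; 3 to 40 N on the stop counts as pressed home without forcing
- ejector (a joint): sprung ejector pin in the middle of the back stop, m: 0 = standing 10 mm out of the stop's face, 0.010 = pushed back flush by a toe that is fully home. The spring takes 2 N to start moving and 4.5 N when flush, and it pushes the bracket out again if let go. Its red tail comes out behind the jig as the pin goes in
- board: plywood sorting board, 220 x 270 x 9 mm, fixed on the bench, on which the two taped brackets stand at the start; origin at the middle of its underside, z up
- drilled_bracket: bystander: a finished bracket without tape standing in a grey tray; leave it alone. Origin under the middle of its foot
- tape_roll: bystander: roll of blue masking tape lying flat, 104 mm across, 24 mm high; origin at the centre of its underside
- glue_bottle: bystander: white bottle, 44 mm across, 125 mm high, standing; origin at the centre of its underside
- screw_jar: bystander: amber jar with a black cap, 64 mm across, 75 mm high; origin at the centre of its underside
- spring_clamp: bystander: orange spring clamp lying on its side, about 130 x 60 x 18 mm; origin under its pivot
- rotary_tool: bystander: grey hand-held rotary tool lying down, about 185 mm long, 48 mm thick; origin under its middle
- screwdriver: bystander: screwdriver lying near the robot; origin under it
- knee_shell: bystander: white half-round armour shell standing on end, 110 mm across, 150 mm high; origin at the centre of its curve on the bench
Mind the look-alikes: they are no part of the job. Several things have the shape of the jig; the one meant has the colours described above.

How it is judged (in metres and radians):
On the way, in this order (a step that is already met when the one before it is completed fails the run):
1. the red-taped bracket stands flat in the red tray, let go (x of red_bracket_lug in the frame of red_tray between -0.05 and 0.05 m and y of red_bracket_lug in the frame of red_tray between -0.035 and 0.035 m and height (world z) of red_bracket_lug below 0.036 m and angle between red_bracket_lug's own z axis and vertical below 0.1 rad and linear speed of red_bracket below 0.03 m/s and contact force between red_bracket and the fingers below 0.05 N), for 0.2 s.
2. the blue-taped bracket lies with its toe under the jig's lip and has begun to push the ejector back (x of blue_bracket_lug in the frame of jig above -0.03 m and y of blue_bracket_lug in the frame of jig between -0.006 and 0.006 m and z of blue_bracket_lug in the frame of jig below 0.043 m and value of joint ejector above 0.0015 m), for 0.05 s.
At the end, for the whole second after the job is handed in: Red bracket flat in the red tray, let go, still. Blue bracket flat on the jig, square within 0.08 rad, lug within 2.5 mm of its home x and 4 mm of y = 0, ejector in by 8 mm or more, held by the fingers against the back stop with 3 to 40 N as the program finishes (all of step 1 and x of blue_bracket_lug in the frame of jig between -0.0095 and -0.003 m and y of blue_bracket_lug in the frame of jig between -0.004 and 0.004 m and z of blue_bracket_lug in the frame of jig below 0.042 m and angle between blue_bracket_lug's own z axis and vertical below 0.08 rad and angle between the x axis of blue_bracket_lug and the x axis of jig, either way round below 0.08 rad and value of joint ejector above 0.008 m and contact force between blue_bracket and jig_stop between 3 and 40 N and contact force between blue_bracket and the fingers above 1 N and linear speed of blue_bracket below 0.02 m/s); the arm keeps its last pose, push and grip.
It fails at once if a bystander is moved more than 25 mm (distance of any of drilled_bracket, tape_roll, glue_bottle, screw_jar, spring_clamp, rotary_tool, screwdriver, knee_shell from where it was at the start of the episode above 0.025 m).
It fails at once if a taped bracket is dropped (falls free by more than about 18 mm) ((linear speed of blue_bracket above 0.6 m/s and contact force between blue_bracket and anything else below 0.02 N) or (linear speed of red_bracket above 0.6 m/s and contact force between red_bracket and anything else below 0.02 N)).
It also fails if it takes over 64 s, if anything falls off the work surface, if the arm or the gripper's body presses on something with over 40 N, if the wrist force passes 120 N, or if a joint passes its speed limit or range.

## Robot

A 7-joint arm with a two-finger parallel gripper is mounted at the origin on the work surface. World frame = base frame: x ahead of the robot, y to its left, z up, the work surface at z = 0. Lengths are in m, angles in degrees, forces in N, time in s.
With the tool pointing down it reaches from about 0.425 to 0.875 m from the base axis. Payload 8.4 kg.
Tool frame: the origin (TCP) lies between the finger pads; the fingertips stand 25 mm ahead of it and the grasp point (between the pads) lies 6 mm ahead of it (manip.tip_extent is the distance from the TCP to the fingertips, in m); z points along the fingers, y is the line along which they close (so a half turn about z gives the same grasp; the last joint's range is limited). The gripper opens to 87 mm and grips with 3 to 60 N. Pads are 19 mm wide; open, the fingers measure 117 mm over their backs; the gripper's body (75 mm by 190 mm) begins 51 mm behind the grasp point.
Start: joints at [-73.235, 19.091, 2.286, 83.961, -0.768, 76.965, -3.352], TCP at [0.248, 0.601, 0.221] pointing down, gripper open.
Joint ranges: [-147.57, 147.57], [-21.85, 119.76], [-74.77, 79.35], [14.55, 137.4], [-85.83, 265.84], [4.83, 119.75], [-152.11, 152.11]. Speed limits (degrees/s): [127.2, 127.2, 159.86, 159.86, 180, 180, 180].

## Interface

Orientations are given as [roll, pitch, yaw] about the fixed x, y, z axes, in that order (R = Rz(yaw) Ry(pitch) Rx(roll)).
In Python, from cell import manip gives the robot as it stands. The module is installed in compiled form; this text tells all that it offers.
- The arm moves only by the tool step_arm, never from a script. Its argument "increments" is a list of rows, each a list of 7 numbers: the shift along the world's x, y, z in cm, then the turn, a rotation vector about the world's x, y, z in degrees, then the opening, from 0 (shut) to 1 (fully open). A call has exactly 8 rows; each row shifts and turns the commanded pose from where the row before left it; what a row does not reach is not made up. A row lasts 1/8 s, in which the tool goes at most 62.5 mm and 10.7 degrees, less where a joint would pass 70% of its speed; a pose out of reach is approached as far as the arm can. A call with a gripper value outside its range is refused whole. The fingers move at their own pace and stop on an object; "newtons" is the grip in N (left out, the last holds). Time passes only in rows, so rows that do not move let the fingers close, or fill a call up. It gives the time, the measured TCP pose, the force, the opening and the grip force at its end, in the units of the state.
- manip.observe(): the state, without advancing time (a new reading comes with each control period).
- manip.camera(name): name is "scene" or "top" or "wrist"; returns the picture (400x640x3 uint8, red, green, blue); there is no depth.
- manip.camera_params(name): a dict with "fx", "fy", "cx", "cy" (pixels), "D" ([k1, k2, p1, p2, k3] as OpenCV has them; the pictures are not rectified), "xyz" and "rotation" of the camera in the world; the wrist camera has in their place "mount" (4x4, takes a point from camera to tool coordinates, whose origin is the TCP and whose axes are the flange's). Camera axes: x right, y down, z forward; pixel columns grow to the right and rows downward; lengths in m; the calibration is good to about 2 mm. A picture is of the moment at which its call begins: read the wrist's pose just before it. camera_params takes no time and is no camera call.
- manip.finish_job(): hands the job in; it is judged then, once.
Trained networks look in the newest picture that a camera, given by its name, has taken for a name from the list of things; names that differ only in an ending like _2 or _b are one class to them, and where a whole thing is asked for, a point or a joint stands for the part that bears it (a point fixed in the world has none). Each returns a list of dicts, best first, with "conf" (0 to 1); they miss things now and then, are a little off and sometimes report something else, mostly with a low value. They report only what shows in the picture. A call takes as long as a camera call. They do not tell look-alikes from the thing itself.
- manip.trace(camera, target): "mask" (400x640 bool, what is visible of it) and "centre" ([column, row] in pixels, amid what is visible of it).
- manip.place_of(camera, target): "centre" ([column, row] in pixels: a listed point, or the origin of a listed thing).
The state is a dict: "time": time; "joints": joint angles; "qvel": joint speeds; "joint_torque": joint torques, N m; "eef_pos": TCP position; "orientation": TCP orientation; "force": force on the tool from outside, world axes, zero at the start; "wrist_torque": the same for the moment, N m; "opening": finger opening in m; "grip_force": force on a finger pad.
Only numpy, scipy, OpenCV 4.12 (cv2) and the standard library are available. Lean on these libraries where they do the work, as an engineer would, in place of code of your own. Each camera call takes 0.05 s, during which the arm holds its last target. There are 200 camera calls.

## Working session

There is one attempt and no reset: what is moved stays moved. The work goes in short steps, Python scripts to look and compute and a tool call to move; the robot and the scene stay as the last step left them, time stands still between calls to the robot, and variables do not carry over. Pictures are saved under pics/ and viewed, at most 10 in all, crops included, and the job is handed in when it is done.

Besides the shell and the picture viewer there is one more tool, called after "Request:" by a JSON object that holds its "name" and its "arguments", one argument or row to a line. step_arm: Moves the arm, as the interface text tells. Its arguments: {"type":"object","properties":{"increments":{"type":"array","items":{"type":"array","items":{"type":"number"}}},"newtons":{"type":"number"}},"required":["increments"]}

```bash
mkdir -p pics; cat > h.py <<'E'
import numpy as np, cv2
from scipy.spatial.transform import Rotation as R
from cell import manip
def cam(n):
    p=manip.camera_params(n); K=np.array([[p['fx'],0,p['cx']],[0,p['fy'],p['cy']],[0,0,1.]]); return p,K,np.array(p['D'],float)
def pose(n,st=None):
    p,K,D=cam(n)
    if 'mount' in p:
        st=st or manip.observe(); T=np.eye(4); T[:3,:3]=R.from_euler('xyz',st['orientation'],degrees=True).as_matrix(); T[:3,3]=st['eef_pos']
        return T@np.array(p['mount'])
    T=np.eye(4); r=np.array(p['rotation'],float)
    T[:3,:3]=r if r.shape==(3,3) else R.from_euler('xyz',r,degrees=True).as_matrix(); T[:3,3]=p['xyz']; return T
def ray(n,px,T):
    p,K,D=cam(n); q=cv2.undistortPoints(np.array(px,float).reshape(-1,1,2),K,D).reshape(-1,2)
    return T[:3,3],(T[:3,:3]@np.c_[q,np.ones(len(q))].T).T
def onz(n,px,z,T):
    o,d=ray(n,px,T); return o+d*((z-o[2])/d[:,2])[:,None]
def proj(n,X,T):
    p,K,D=cam(n); Ti=np.linalg.inv(T); rv,_=cv2.Rodrigues(Ti[:3,:3]); return cv2.projectPoints(np.array(X,float).reshape(-1,1,3),rv,Ti[:3,3],K,D)[0].reshape(-1,2)
def snap(n,f): 
    im=manip.camera(n); cv2.imwrite(f'pics/{f}.png',im[:,:,::-1]); return im
E
python3 - <<'E'
from h import *
np.set_printoptions(precision=4,suppress=True)
for n in ('top','scene'):
    snap(n,n); p=manip.camera_params(n); print(n,p['xyz'],p['rotation'])
    T=pose(n)
    for t,z in (('red_bracket_lug',.037),('blue_bracket_lug',.037),('red_tray',0),('jig',0),('jig_lip',.0185),('board',0)):
        for d in manip.place_of(n,t): print(t,round(d['conf'],2),np.round(d['centre'],1),onz(n,d['centre'],z,T)[0])
print(manip.camera_params('wrist')['mount'],manip.observe())
E
```

```text
top [ 0.292  -0.049   1.6229] [-171.6123   -0.098   -89.8224]
red_bracket_lug 0.62 [276.5 192.7] [0.5655 0.0849 0.037 ]
blue_bracket_lug 0.93 [316.9 198.2] [ 0.5483 -0.0432  0.037 ]
red_tray 0.78 [194.4 204.6] [0.532  0.3518 0.    ]
red_tray 0.49 [241.9 137.5] [0.7558 0.2045 0.    ]
red_tray 0.36 [450.5 235.4] [ 0.4352 -0.4707  0.    ]
jig 0.92 [373.2 264.4] [ 0.3419 -0.2227  0.    ]
jig 0.9 [380.9 198.1] [ 0.5553 -0.2503  0.    ]
jig 0.59 [434.7 299.7] [ 0.2329 -0.4139  0.    ]
jig 0.48 [314.7 199.3] [ 0.5506 -0.036   0.    ]
jig_lip 0.87 [377.2 253. ] [ 0.3771 -0.2338  0.0185]
jig_lip 0.83 [438.6 289.8] [ 0.2639 -0.4228  0.0185]
jig_lip 0.6 [199.3 154.4] [0.6934 0.3377 0.0185]
board 0.6 [294.1 196.9] [0.5583 0.0308 0.    ]
scene [ 0.84   -0.7064  0.6418] [-128.6371    1.1788   25.7387]
red_bracket_lug 0.6 [356.9 182.3] [0.5558 0.0866 0.037 ]
red_bracket_lug 0.19 [362.6 190.8] [0.5845 0.0559 0.037 ]
blue_bracket_lug 0.76 [335.1 208.9] [ 0.5473 -0.0457  0.037 ]
red_tray 0.73 [376.5 148.8] [0.528  0.3447 0.    ]
red_tray 0.34 [358.5 182.4] [0.5429 0.1366 0.    ]
jig 0.83 [233.7 236.2]
[... 257 characters left out ...]
0.573  0.0182 0.    ]
[[ 0.0014 -0.9678 -0.2519  0.0684]
 [ 1.      0.0014  0.0004 -0.0004]
 [-0.     -0.2519  0.9678 -0.1631]
 [ 0.      0.      0.      1.    ]] {'time': 0.7, 'joints': array([-73.234 ,  19.0889,   2.2876,  83.96  ,  -0.7694,  76.9644,
        -3.3528]), 'qvel': array([-0.0149,  0.0445,  0.0578, -0.0551, -0.0125, -0.0404, -0.1063]), 'joint_torque': array([  0.0005, -65.5932,   1.333 , -40.4022,  -0.06  ,   0.0346,
         0.    ]), 'eef_pos': array([0.2482, 0.6007, 0.2214]), 'orientation': array([179.9981,  -0.0018, 157.5457]), 'force': array([-0.0302,  0.334 ,  0.0445]), 'wrist_torque': array([-0.0173, -0.062 ,  0.0474]), 'grip_force': 0.0, 'opening': 0.08715178722577172}
```

View pics/top.png

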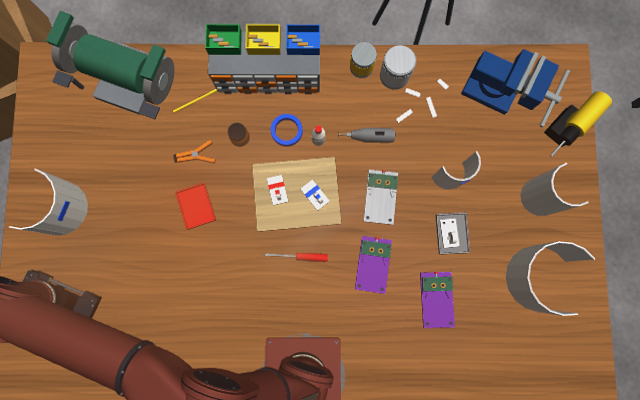

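View pics/scene.png

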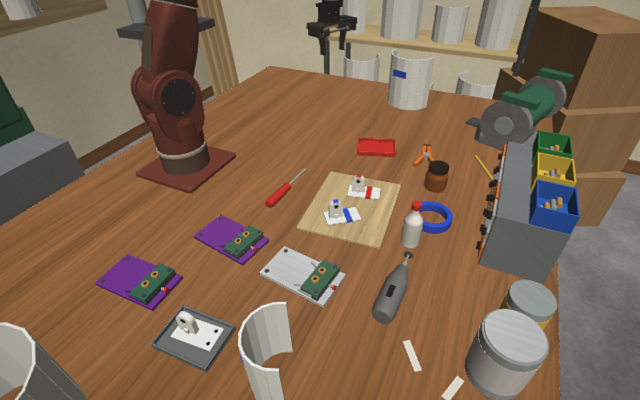

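Jig-shaped things in the top view: purple (373,264), purple (437,300) and aluminium (381,197). The aluminium one with the green lip fits the description. The red-taped bracket is near (277,190) and the blue-taped one near (316,195). The untaped bracket at (451,233) is a bystander. I'll check this in one enlarged crop.

```bash
python3 - <<'E'
from h import *
im=cv2.imread('pics/top.png')[150:235,240:405]; cv2.imwrite('pics/crop.png',cv2.resize(im,None,fx=4.8,fy=4.8,interpolation=cv2.INTER_CUBIC))
T=pose('top')
for t in ('red_bracket','blue_bracket','red_tray','jig','jig_lip'):
    for d in manip.trace('top',t)[:2]:
        c,s,a=cv2.minAreaRect(np.argwhere(d['mask'])[:,::-1].astype(np.float32)); b=onz('top',cv2.boxPoints((c,s,a)),.01,T)
        print(t,d['conf'],c,s,a,b.mean(0)[:2],[round(float(np.degrees(np.arctan2(*(b[i+1]-b[i])[1::-1]))),1) for i in (0,1)])
E
```

```text
red_bracket 0.6 (277.08184814453125, 189.66195678710938) (28.99233055114746, 16.464780807495117) 72.6459732055664 [0.58029919 0.08546259] [-72.0, -162.2]
blue_bracket 0.82 (314.4000244140625, 194.6999969482422) (28.400001525878906, 17.0) 53.13010025024414 [ 0.56420099 -0.03496327] [-52.4, -143.4]
blue_bracket 0.28 (449.15997314453125, 232.61997985839844) (28.708538055419922, 15.980613708496094) 81.8698959350586 [ 0.44333936 -0.46416414] [-81.6, -174.0]
red_tray 0.8 (194.88107299804688, 206.11351013183594) (39.26046371459961, 32.055362701416016) 72.89727020263672 [0.52596151 0.34757629] [-72.1, -161.3]
jig 0.92 (373.71746826171875, 264.33270263671875) (31.77432632446289, 53.93443298339844) 7.431407928466797 [ 0.34254679 -0.22327819] [-8.0, -97.2]
jig 0.83 (380.6927490234375, 196.84124755859375) (29.86050033569336, 52.27193069458008) 5.5275397300720215 [ 0.55840543 -0.24848998] [-6.0, -95.5]
jig_lip 0.79 (436.1338195800781, 299.2452392578125) (55.53601837158203, 32.87189483642578) 87.95458984375 [ 0.23547077 -0.41608648] [-87.7, 179.9]
jig_lip 0.75 (373.239990234375, 265.3199768066406) (31.112699508666992, 55.437171936035156) 8.13010311126709 [ 0.33948563 -0.22174351] [-8.7, -97.9]
```

View pics/crop.png

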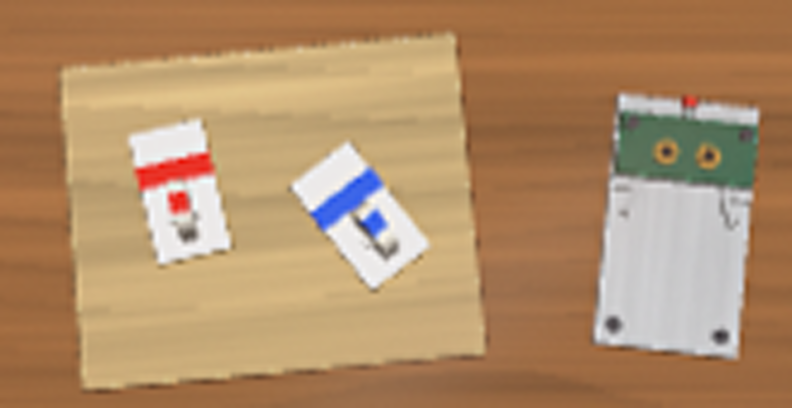

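Confirmed: the red-taped bracket has yaw of about 17°, the blue-taped one about 37°, and the aluminium jig about -6° with its lip away from the robot. I'll hover over the red bracket and refine with the wrist camera.

Request:
{"name": "step_arm", "arguments": {
  "increments": [
    [2.3, -3.7, -0.15, 0, 0, -10, 1],
    [2.3, -3.7, -0.15, 0, 0, -10, 1],
    [2.3, -3.7, -0.15, 0, 0, -10, 1],
    [2.3, -3.7, -0.15, 0, 0, -10, 1],
    [2.3, -3.7, -0.15, 0, 0, -10, 1],
    [2.3, -3.7, -0.15, 0, 0, -10, 1],
    [2.3, -3.7, -0.15, 0, 0, -10, 1],
    [2.3, -3.7, -0.15, 0, 0, -10, 1]
  ],
  "newtons": 40
}}

```text
time: 1.95
eef_pos: [0.4328, 0.3035, 0.2095]
orientation: [180.0, -0.0, 77.2]
force: [-0.5, -0.4, 0.5]
opening: 0.087
grip_force: 0.0
```

Request:
{"name": "step_arm", "arguments": {
  "increments": [
    [1.9, -3.2, -0.1, 0, 0, -8.7, 0.5],
    [1.9, -3.2, -0.1, 0, 0, -8.7, 0.5],
    [1.9, -3.2, -0.1, 0, 0, -8.7, 0.5],
    [1.9, -3.2, -0.1, 0, 0, -8.7, 0.5],
    [1.9, -3.2, -0.1, 0, 0, -8.7, 0.5],
    [1.9, -3.2, -0.1, 0, 0, -8.7, 0.5],
    [1.7, -3.0, -0.1, 0, 0, -8.3, 0.5],
    [0, 0, 0, 0, 0, 0, 0.5]
  ]
}}

```text
time: 2.95
eef_pos: [0.5641, 0.0795, 0.2025]
orientation: [179.9, -0.0, 16.7]
force: [0.3, 0.6, 0.1]
opening: 0.044
grip_force: 0.0
```

```bash
cat >> h.py <<'E'
def look(f,targets):
    st=manip.observe(); im=snap('wrist',f); T=pose('wrist',st); print(st['time'],st['eef_pos'],st['orientation'],st['joints'])
    for t,z,m in targets:
        for d in manip.place_of('wrist',t)[:2]: print(t,round(d['conf'],2),np.round(d['centre']),np.round(onz('wrist',d['centre'],z,T)[0],4))
        if m is None: continue
        for d in manip.trace('wrist',t)[:2]:
            c,s,a=cv2.minAreaRect(np.argwhere(d['mask'])[:,::-1].astype(np.float32)); b=onz('wrist',cv2.boxPoints((c,s,a)),m,T)
            e=[b[1]-b[0],b[2]-b[1]]
            print(' mask',round(d['conf'],2),np.round(c),np.round(b.mean(0)[:2],4),[(round(float(np.linalg.norm(v)),4),round(float(np.degrees(np.arctan2(v[1],v[0]))),1)) for v in e])
    return im,T
E
python3 - <<'E'
from h import *
look('w1',[('red_bracket_lug',.037,.02),('red_bracket',.009,.02),('blue_bracket_lug',.037,.02)])
E
```

```text
2.95 [0.56411797 0.07953563 0.20250222] [ 1.79923677e+02 -1.93825240e-02  1.67057740e+01] [-44.69136337  11.45658626  37.05120434  98.48498373  -7.13554636
  72.42523521 -79.32624075]
red_bracket_lug 0.88 [315. 184.] [0.5652 0.0809 0.037 ]
 mask 0.65 [506.  43.] [ 0.7693 -0.0723] [(0.1232, -49.4), (0.0509, -126.6)]
 mask 0.57 [315. 168.] [0.58   0.0856] [(0.0882, 12.8), (0.0493, -76.0)]
red_bracket 0.81 [313. 168.] [0.5788 0.0874 0.009 ]
 mask 0.67 [315. 168.] [0.5801 0.0853] [(0.088, 13.1), (0.0476, -75.7)]
blue_bracket_lug 0.96 [415. 228.] [ 0.548  -0.0509  0.037 ]
 mask 0.6 [108.   9.] [0.6787 0.3414] [(0.0251, -14.1), (0.1247, -89.2)]
 mask 0.56 [402. 206.] [ 0.5655 -0.0328] [(0.051, -52.6), (0.0877, -139.3)]
```

View pics/w1.png

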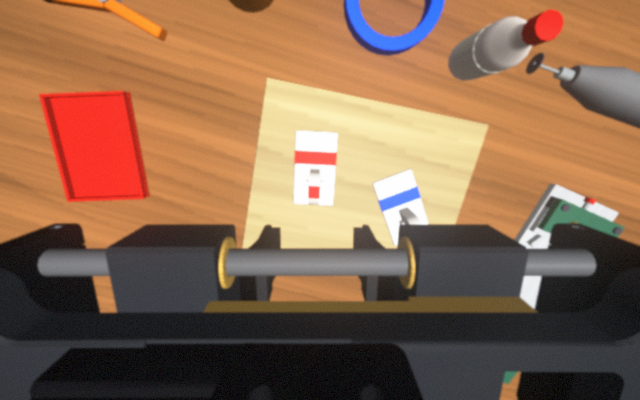

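The wrist view shows the red bracket upright at (315,168), the tray at (97,146), and the blue bracket at (402,206), partly hidden by the gripper. I'll refine the red foot and tray edges by colour.

```bash
cat >> h.py <<'E'
def rect(n,mask,z,T):
    k,l,s,c=cv2.connectedComponentsWithStats(mask.astype(np.uint8)); i=1+s[1:,4].argmax()
    cn=max(cv2.findContours((l==i).astype(np.uint8),cv2.RETR_EXTERNAL,cv2.CHAIN_APPROX_NONE)[0],key=len).reshape(-1,2)
    w=onz(n,cn,z,T)[:,:2]; (cx,cy),s,a=cv2.minAreaRect((w*1000).astype(np.float32)); b=cv2.boxPoints(((cx,cy),s,a)); e=[b[1]-b[0],b[2]-b[1]]
    v=max(e,key=np.linalg.norm); print('rect',(round(cx,1),round(cy,1)),np.round(s,1),'yaw long',round(float(np.degrees(np.arctan2(v[1],v[0])))%180,1))
E
python3 - <<'E'
from h import *
im=cv2.imread('pics/w1.png'); T=pose('wrist')
h=cv2.cvtColor(im,cv2.COLOR_BGR2HSV).astype(int); red=((h[...,0]<8)|(h[...,0]>172))&(h[...,1]>150)&(h[...,2]>100)
m=red.copy(); m[:,:20]=0; m[:,200:]=0; m[:80]=0;m[215:]=0; rect('wrist',m,.015,T)
w=((h[...,1]<45)&(h[...,2]>165))|red; m=np.zeros_like(w); m[120:215,280:350]=w[120:215,280:350]; rect('wrist',m,.015,T)
t=red.copy(); m=np.zeros_like(t); m[140:172,280:350]=t[140:172,280:350]; rect('wrist',m,.015,T)
E
```

```text
rect (523.8, 347.1) [128.2 104.5] yaw long 19.4
rect (558.5, 85.3) [51.3 51.3] yaw long 104.6
rect (591.1, 94.0) [12.1 48.6] yaw long 104.5
```

Request:
{"name": "step_arm", "arguments": {
  "increments": [
    [0, 0.15, -3, 0, 0, -2.1, 0.5],
    [0, 0, -3, 0, 0, 0, 0.5],
    [0, 0, -3, 0, 0, 0, 0.5],
    [0, 0, -3, 0, 0, 0, 0.5],
    [0, 0, -2, 0, 0, 0, 0.5],
    [0, 0, -1.1, 0, 0, 0, 0.5],
    [0, 0, -0.6, 0, 0, 0, 0.5],
    [0, 0, 0, 0, 0, 0, 0.5]
  ]
}}

```text
time: 4.3
eef_pos: [0.5634, 0.0843, 0.0456]
orientation: [-180.0, -0.0, 15.0]
force: [-0.5, -0.4, 0.5]
opening: 0.0437
grip_force: 0.0
```

Request:
{"name": "step_arm", "arguments": {
  "increments": [
    [0, 0, 0, 0, 0, 0, 0],
    [0, 0, 0, 0, 0, 0, 0],
    [0, 0, 0, 0, 0, 0, 0],
    [0, 0, 0, 0, 0, 0, 0],
    [0, 0, 0, 0, 0, 0, 0],
    [0, 0, 0.5, 0, 0, 0, 0],
    [0, 0, 1, 0, 0, 0, 0],
    [0, 0, 1, 0, 0, 0, 0]
  ]
}}

```text
time: 5.3
eef_pos: [0.5634, 0.0842, 0.0713]
orientation: [-180.0, -0.0, 14.9]
force: [0.8, 0.5, -1.4]
opening: 0.0115
grip_force: 39.9
```

Request:
{"name": "step_arm", "arguments": {
  "increments": [
    [0, 0, 2, 0, 0, 0, 0],
    [-0.8, 3.7, 1.5, 0, 0, 0.6, 0],
    [-0.8, 3.7, 1, 0, 0, 0.6, 0],
    [-0.8, 3.7, 0, 0, 0, 0.6, 0],
    [-0.8, 3.7, 0, 0, 0, 0.6, 0],
    [-0.8, 3.7, 0, 0, 0, 0.6, 0],
    [-0.7, 3.7, 0, 0, 0, 0.6, 0],
    [-0.7, 3.7, 0, 0, 0, 0.6, 0]
  ]
}}

```text
time: 6.3
eef_pos: [0.509, 0.3445, 0.1162]
orientation: [-180.0, -0.0, 19.2]
force: [0.8, 0.6, -1.5]
opening: 0.0118
grip_force: 39.9
```

```bash
python3 - <<'E'
from h import *
im,T=look('w2',[('red_tray',0,.010),('red_bracket_lug',.1,None)])
h=cv2.cvtColor(cv2.imread('pics/w2.png'),cv2.COLOR_BGR2HSV).astype(int); red=((h[...,0]<8)|(h[...,0]>172))&(h[...,1]>150)&(h[...,2]>100)
rect('wrist',red,.012,T); snap('top','t2'); print([ (d['conf'],onz('top',d['centre'],0,pose('top'))) for d in manip.place_of('top','red_tray')[:2]])
E
```

```text
6.3 [0.50904035 0.34450432 0.11622742] [-1.79980070e+02 -4.62098033e-02  1.91677622e+01] [ -61.21995709   20.7199237    28.57549518   97.62805961  -10.82832951
   64.34945145 -100.33166618]
red_tray 0.68 [315. 236.] [0.4685 0.3313 0.    ]
red_tray 0.24 [626. 239.] [0.571  0.0269 0.    ]
 mask 0.64 [320. 166.] [0.5364 0.3506] [(0.0955, -70.8), (0.1065, -157.9)]
red_bracket_lug 0.69 [316. 235.] [0.5066 0.3434 0.1   ]
rect (536.1, 350.7) [107.   97.1] yaw long 19.0
[(0.77, array([[0.52580374, 0.35027185, 0.        ]])), (0.54, array([[0.57050462, 0.015362  , 0.        ]]))]
```

View pics/w2.png

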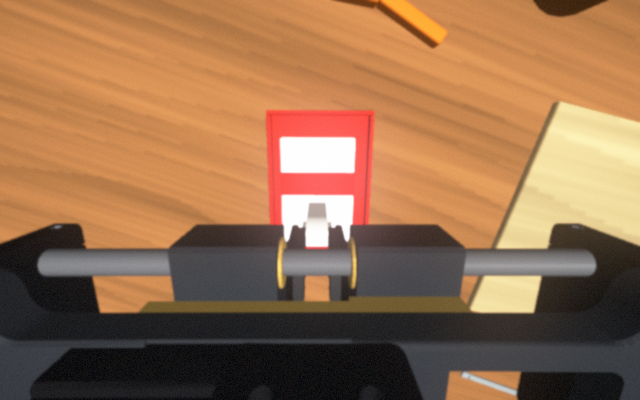

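The bracket is centred over the tray: its toe is at (318,155), and the tray spans columns 268–373. Lowering now.

Request:
{"name": "step_arm", "arguments": {
  "increments": [
    [0, 0.05, -2, 0, 0, 0, 0],
    [0, 0, -2, 0, 0, 0, 0],
    [0, 0, -1.5, 0, 0, 0, 0],
    [0, 0, -1, 0, 0, 0, 0],
    [0, 0, -0.6, 0, 0, 0, 0],
    [0, 0, -0.3, 0, 0, 0, 0],
    [0, 0, -0.1, 0, 0, 0, 0],
    [0, 0, 0, 0, 0, 0, 0]
  ]
}}

```text
time: 7.6
eef_pos: [0.5094, 0.3439, 0.0407]
orientation: [-180.0, -0.0, 19.2]
force: [0.3, 0.5, -0.5]
opening: 0.012
grip_force: 39.9
```

Request:
{"name": "step_arm", "arguments": {
  "increments": [
    [0, 0, 0, 0, 0, 0, 0.45],
    [0, 0, 0, 0, 0, 0, 0.45],
    [0, 0, 0, 0, 0, 0, 0.45],
    [0, 0, 0, 0, 0, 0, 0.45],
    [0, 0, 0.5, 0, 0, 0, 0.45],
    [0, 0, 2, 0, 0, 0, 0.45],
    [0, 0, 4, 0, 0, 0, 0.45],
    [0, 0, 4, 0, 0, 0, 0.45]
  ]
}}

```text
time: 8.6
eef_pos: [0.5094, 0.3436, 0.148]
orientation: [-180.0, -0.1, 19.1]
force: [0.9, 0.7, 0.4]
opening: 0.0392
grip_force: 0.0
```

```bash
python3 - <<'E'
from h import *
look('w3',[('red_bracket_lug',.032,None),('red_bracket',.004,.015)])
im=cv2.imread('pics/w3.png')
T=pose('top'); snap('top','t3')
for t,z in (('red_bracket_lug',.032),('blue_bracket_lug',.037)):
  for d in manip.place_of('top',t)[:2]: print(t,d['conf'],onz('top',d['centre'],z,T))
cv2.imwrite('pics/w3.png',im)
E
```

```text
8.6 [0.50941968 0.34362142 0.14798167] [-1.79983876e+02 -5.03727620e-02  1.91331648e+01] [ -61.71757336   19.0232223    29.18428999   95.77132755   -9.89300924
   67.72538139 -100.97589985]
red_bracket_lug 0.78 [315. 196.] [0.509  0.3449 0.032 ]
red_bracket 0.95 [315. 177.] [0.5224 0.3491 0.004 ]
 mask 0.95 [316. 175.] [0.5242 0.3489] [(0.0893, 17.9), (0.05, -70.8)]
red_bracket_lug 0.59 [[0.50049674 0.33845475 0.032     ]]
blue_bracket_lug 0.95 [[ 0.53868357 -0.04198818  0.037     ]]
blue_bracket_lug 0.56 [[ 0.5572658  -0.03843087  0.037     ]]
```

View pics/w3.png

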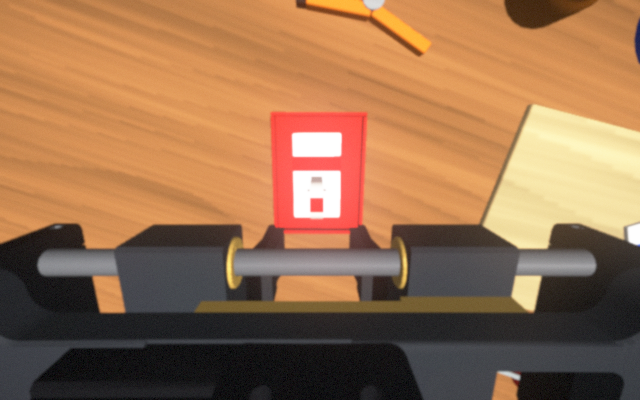

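The red bracket stands flat and centred in the tray (foot around (316,175)). Next I'll hover over the blue one.

Request:
{"name": "step_arm", "arguments": {
  "increments": [
    [0.5, -4.9, 1, 0, 0, 2.3, 0.5],
    [0.5, -4.9, 1, 0, 0, 2.3, 0.5],
    [0.5, -4.9, 1, 0, 0, 2.3, 0.5],
    [0.5, -4.9, 1, 0, 0, 2.3, 0.5],
    [0.5, -4.9, 1, 0, 0, 2.3, 0.5],
    [0.5, -4.9, 0, 0, 0, 2.3, 0.5],
    [0.6, -4.8, 0, 0, 0, 2.3, 0.5],
    [0.5, -4.6, 0, 0, 0, 2.0, 0.5]
  ]
}}

```text
time: 9.95
eef_pos: [0.5497, -0.046, 0.1947]
orientation: [-180.0, 0.1, 37.3]
force: [-0.1, 1.1, -0.4]
opening: 0.0432
grip_force: 0.0
```

```bash
python3 - <<'E'
from h import *
im,T=look('w4',[('blue_bracket_lug',.037,None),('blue_bracket',.009,.015),('jig',0,None),('jig_lip',.0185,None)])
h=cv2.cvtColor(cv2.imread('pics/w4.png'),cv2.COLOR_BGR2HSV).astype(int); b=(h[...,0]>105)&(h[...,0]<130)&(h[...,1]>120)
d=manip.trace('wrist','blue_bracket')[0]['mask']; ys,xs=np.where(d); print(xs.min(),xs.max(),ys.min(),ys.max())
rect('wrist',d,.015,T)
m=b&cv2.dilate(d.astype(np.uint8),np.ones((5,5))).astype(bool); rect('wrist',m,.015,T)
E
```

```text
9.95 [ 0.54972062 -0.04595887  0.19472559] [-1.79967887e+02  5.79830206e-02  3.73084612e+01] [-36.44338213   9.72444865  41.23141822 101.5511996   -6.73473031
  71.29085894 -46.13768432]
blue_bracket_lug 0.67 [314. 192.] [ 0.5429 -0.0482  0.037 ]
blue_bracket 0.72 [317. 168.] [ 0.5642 -0.0366  0.009 ]Traceback (most recent call last):
  File "<stdin>", line 4, in <module>
IndexError: list index out of range
```

View pics/w4.png

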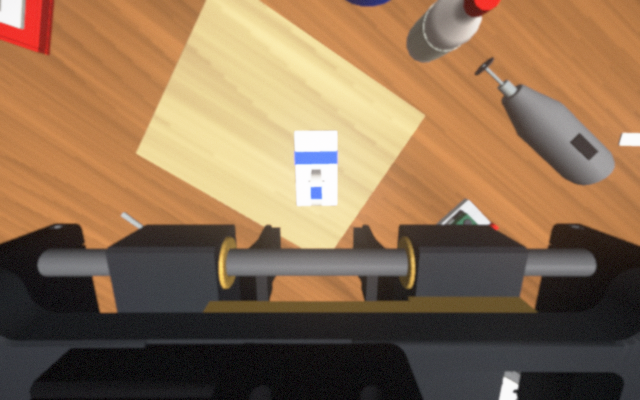

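The blue bracket sits square at (316,168), foot columns 294–338 and rows 131–206. I'll fit its foot precisely.

```bash
python3 - <<'E'
from h import *
T=pose('wrist'); im=cv2.imread('pics/w4.png')
h=cv2.cvtColor(im,cv2.COLOR_BGR2HSV).astype(int); b=(h[...,0]>105)&(h[...,0]<130)&(h[...,1]>120)
w=((h[...,1]<45)&(h[...,2]>165))|b; w[:120]=0;w[215:]=0;w[:,:280]=0;w[:,355:]=0
rect('wrist',cv2.morphologyEx(w.astype(np.uint8),cv2.MORPH_CLOSE,np.ones((7,7))),.015,T)
b[:145]=0;b[170:]=0;b[:,:285]=0;b[:,345:]=0; rect('wrist',b,.015,T)
E
```

```text
rect (563.0, -32.0) [91.3 53.3] yaw long 38.5
rect (573.7, -23.5) [13.  48.6] yaw long 127.4
```

Request:
{"name": "step_arm", "arguments": {
  "increments": [
    [0.1, 0.15, -3, 0, 0, 0.1, 0.5],
    [0, 0, -3, 0, 0, 0, 0.5],
    [0, 0, -3, 0, 0, 0, 0.5],
    [0, 0, -2.6, 0, 0, 0, 0.5],
    [0, 0, -1.8, 0, 0, 0, 0.5],
    [0, 0, -1, 0, 0, 0, 0.5],
    [0, 0, -0.5, 0, 0, 0, 0.5],
    [0, 0, 0, 0, 0, 0, 0.5]
  ]
}}

```text
time: 11.3
eef_pos: [0.5515, -0.0427, 0.0466]
orientation: [180.0, -0.0, 37.3]
force: [-0.4, -0.8, 0.3]
opening: 0.0436
grip_force: 0.0
```

Request:
{"name": "step_arm", "arguments": {
  "increments": [
    [0, 0, 0, 0, 0, 0, 0],
    [0, 0, 0, 0, 0, 0, 0],
    [0, 0, 0, 0, 0, 0, 0],
    [0, 0, 0, 0, 0, 0, 0],
    [0, 0, 0, 0, 0, 0, 0],
    [0, 0, 0, 0, 0, 0, 0],
    [0, 0, 0.5, 0, 0, 0, 0],
    [0, 0, 1.5, 0, 0, 0, 0]
  ],
  "newtons": 50
}}

```text
time: 12.3
eef_pos: [0.5506, -0.0428, 0.0665]
orientation: [-180.0, 0.1, 37.3]
force: [-0.9, 0.4, -1.2]
opening: 0.0115
grip_force: 50.1
```

Request:
{"name": "step_arm", "arguments": {
  "increments": [
    [0, 0, 3, 0, 0, -5.4, 0],
    [-0.8, -2.8, 2, 0, 0, -5.4, 0],
    [-0.8, -2.8, 2, 0, 0, -5.4, 0],
    [-0.8, -2.9, 2, 0, 0, -5.4, 0],
    [-0.8, -2.9, 0, 0, 0, -5.4, 0],
    [-0.8, -2.9, 0, 0, 0, -5.4, 0],
    [-0.8, -2.9, 0, 0, 0, -5.4, 0],
    [-0.8, -2.9, 0, 0, 0, -5.5, 0]
  ]
}}

```text
time: 13.3
eef_pos: [0.4942, -0.2455, 0.1557]
orientation: [180.0, 0.1, -6.3]
force: [1.1, 0.5, -1.1]
opening: 0.0117
grip_force: 50.1
```

```bash
python3 - <<'E'
from h import *
im,T=look('w5',[('blue_bracket_lug',.13,None),('jig',0,.01),('jig_lip',.0185,.0185)])
E
```

```text
13.3 [ 0.49424467 -0.24552836  0.15571501] [ 1.79992050e+02  6.08047244e-02 -6.29624100e+00] [-24.76483314  14.48100058  54.27618633 104.68544831 -12.67890897
  67.30150594 -62.69350015]
blue_bracket_lug 0.84 [319. 242.] [ 0.4823 -0.2465  0.13  ]
jig 0.86 [314. 131.] [ 0.5555 -0.25    0.    ]
jig 0.79 [312. 309.] [ 0.338  -0.2231  0.    ]
 mask 0.9 [477. 352.] [ 0.2564 -0.427 ] [(0.1457, -0.4), (0.0743, -96.9)]
 mask 0.77 [312. 121.] [ 0.56  -0.248] [(0.0952, -96.2), (0.1722, 176.0)]
jig_lip 0.73 [474. 360.] [ 0.2566 -0.4185  0.0185]
jig_lip 0.61 [310. 100.] [ 0.5858 -0.2491  0.0185]
 mask 0.97 [476. 352.] [ 0.2649 -0.4216] [(0.1416, -0.4), (0.0735, -96.8)]
 mask 0.94 [316. 289.] [ 0.377  -0.2333] [(0.0266, -96.2), (0.0289, 174.4)]
```

View pics/w5.png

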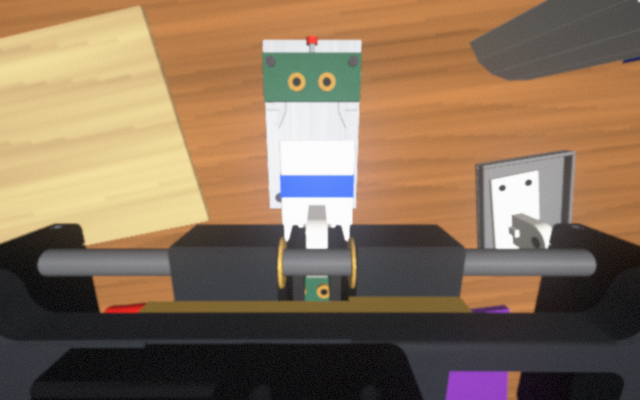

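The held bracket's toe (317,145) points straight at the aluminium jig. The jig's lip front edge is at row 101, its bushes at (297,82) and (326,82), and its ejector tail at (312,40). I'll fit the plate sides and the bracket's sides in the same frame.

```bash
python3 - <<'E'
from h import *
T=pose('wrist'); im=cv2.imread('pics/w5.png'); h=cv2.cvtColor(im,cv2.COLOR_BGR2HSV).astype(int)
s=h[...,1]
def sides(rows,z,test):
    L=[];Rr=[]
    for r in rows:
        c=np.where(test[r,240:390])[0]+240; L.append((c.min()-.5,r)); Rr.append((c.max()+.5,r))
    out=[]
    for P in (L,Rr):
        w=onz('wrist',P,z,T)[:,:2]; k=np.polyfit(w[:,0],w[:,1],1,w=None); out.append(k)
    print(rows[0],L[0],Rr[0],L[-1],Rr[-1],'yaw',np.degrees(np.arctan([o[0] for o in out])), 'width',out[0][1]+out[0][0]*.54-out[1][1]-out[1][0]*.54)
    return np.mean(out,0)
k=sides(range(108,138),.010,s<80); print('jig centre y at x=.495,.58',np.polyval(k,[.495,.555,.58]))
kb=sides(range(146,172),.125,(h[...,2]>215)&(s<40)); print('bracket centre at .494,.54',np.polyval(kb,[.494,.54]))
print('lip/tail/bush',onz('wrist',[(312,101)],.0285,T),onz('wrist',[(312,101)],.0185,T),onz('wrist',[(312,40.)],.010,T),onz('wrist',[(297,82),(326,82)],.033,T))
o=R.from_euler('z',-6.3,degrees=True).as_matrix()
for x in(-85,85): print('plate corner px',proj('wrist',[np.array([.5555,-.25,0.01])+o@np.array([x*1e-3,y,0]) for y in (.048,-.048)],T))
E
```

```text
108 (np.float64(264.5), 108) (np.float64(359.5), 108) (np.float64(265.5), 137) (np.float64(358.5), 137) yaw [-5.51312149 -6.60587356] width 0.09727014508794014
jig centre y at x=.495,.58 [-0.23890724 -0.24527708 -0.24793118]
146 (np.float64(266.5), 146) (np.float64(357.5), 146) (np.float64(268.5), 171) (np.float64(356.5), 171) yaw [-5.78725296 -6.79495291] width 0.06026974583278083
bracket centre at .494,.54 [-0.24031731 -0.24538892]
lip/tail/bush [[ 0.58541621 -0.24866832  0.0285    ]] [[ 0.5861782  -0.24859816  0.0185    ]] [[ 0.64237525 -0.25443883  0.01      ]] [[ 0.60305739 -0.23665037  0.033     ]
 [ 0.6003294  -0.26334929  0.033     ]]
plate corner px [[272.97455122 210.11468522]
 [358.88483186 210.78205954]]
plate corner px [[267.67417714  41.69134797]
 [366.85759357  42.57659553]]
```

```bash
python3 - <<'E'
from h import *
T=pose('wrist'); im=cv2.imread('pics/w5.png').astype(int); print(manip.observe()['eef_pos'])
v=im.min(2)
b=(im[...,0]-im[...,2])>80
for r in (146,155,165,): print(r,v[r,262:298],v[r,340:366])
P=[]
for r in range(178,195):
    c=np.where(b[r,260:380])[0]+260; P+=[(c.min(),r),(c.max(),r)]
P=np.array(P); c=P.reshape(-1,2,2).mean(1); w=onz('wrist',c,.1244,T); print(P[:2],P[-2:],w[0],w[-1]); 
wl=onz('wrist',P[::2],.1244,T);wr=onz('wrist',P[1::2],.1244,T); print(np.linalg.norm(wl[0]-wr[0]))
e=manip.observe(); d=w.mean(0)-e['eef_pos']; a=np.radians(e['orientation'][2]); print('along,lat mm',1e3*(d[0]*np.cos(a)+d[1]*np.sin(a)),1e3*(-d[0]*np.sin(a)+d[1]*np.cos(a)))
print(1e3*np.array([(lambda q:-q[0]*np.sin(a)+q[1]*np.cos(a))(np.array([x,np.polyval([-.106,-.2389+.106*.495],x)])-e['eef_pos'][:2]) for x in (.5,.55,.6)]))
E
```

```text
[ 0.49528223 -0.24328853  0.15589602]
146 [102 105 102 111 141 199 233 241 242 242 241 241 242 242 242 241 236 232
 241 250 252 253 252 253 253 252 252 253 253 253 253 252 253 253 253 253] [253 253 253 253 253 253 252 253 253 252 253 252 252 249 239 233 231 215
 158 113 104 107 104 104 108 103]
155 [101 103 104 105 124 178 231 241 241 242 241 241 241 241 241 242 241 240
 242 248 252 252 253 253 253 253 253 253 253 253 253 252 253 253 253 253] [253 253 253 252 253 253 252 252 253 253 253 253 252 249 244 237 227 185
 136 116 110 110 109 109 107 108]
165 [100 105 102 107 118 167 224 238 240 242 241 239 240 240 240 241 240 236
 234 244 251 253 253 253 253 253 253 253 253 253 253 253 253 253 253 253] [253 253 252 253 253 253 253 252 252 253 253 252 251 246 239 234 221 165
 118 108 106 107 106 110 108 109]
[[280 178]
 [353 178]] [[280 194]
 [353 194]] [ 0.52816474 -0.24713086  0.1244    ] [ 0.5169808 -0.245988   0.1244   ]
0.049890651288650056
along,lat mm 27.507418382383115 -0.43986313373508984
[4.32435408 4.20744339 4.09053271]
```

Request:
{"name": "step_arm", "arguments": {
  "increments": [
    [0.05, 0.25, -2, 0, 0, 0.2, 0],
    [0, 0.2, -2, 0, 0, 0, 0],
    [0, 0, -2, 0, 0, 0, 0],
    [0, 0, -1.5, 0, 0, 0, 0],
    [0, 0, -1, 0, 0, 0, 0],
    [0, 0, -0.5, 0, 0, 0, 0],
    [0, 0, 0, 0, 0, 0, 0],
    [0, 0, 0, 0, 0, 0, 0]
  ]
}}

```text
time: 14.6
eef_pos: [0.496, -0.2395, 0.0668]
orientation: [180.0, -0.0, -5.8]
force: [-0.2, -0.2, -0.7]
opening: 0.0119
grip_force: 50.1
```

```bash
cat > lat.py <<'E'
from h import *
import sys
f=sys.argv[1]; e=manip.observe(); im=snap('wrist',f); T=pose('wrist',e); print(e['time'],e['eef_pos'],e['orientation'],e['force'])
h=cv2.cvtColor(im,cv2.COLOR_RGB2HSV).astype(int); im=im.astype(int); a=np.radians(e['orientation'][2])
def al(w): d=w[:,:2]-e['eef_pos'][:2]; return 1e3*np.c_[d@[np.cos(a),np.sin(a)],d@[-np.sin(a),np.cos(a)]]
g=(h[...,0]>65)&(h[...,0]<100)&(h[...,1]>70)&(h[...,2]<150); g[:20]=0; g[230:]=0; g[:,:200]=0; g[:,430:]=0
k,l,s,c=cv2.connectedComponentsWithStats(g.astype(np.uint8)); i=1+s[1:,4].argmax(); g=l==i; x,y,w,hh=s[i][:4]; print('lip box',s[i])
rows=[r for r in range(y+4,y+hh-4)]
P=[[(np.where(g[r])[0].min()-.5,r),(np.where(g[r])[0].max()+.5,r)] for r in rows]; P=np.array(P)
L,Q=al(onz('wrist',P[:,0],.0285,T)),al(onz('wrist',P[:,1],.0285,T)); C=(L+Q)/2
k=np.polyfit(C[:,0],C[:,1],1); print('lip width',np.median(L[:,1]-Q[:,1]),'centre lat at 0,40,100',np.polyval(k,[0,40,100]),np.median(C[:,1]),'front edge along',al(onz('wrist',[(x+w/2,y+hh-.5)],.0285,T)))
b=(im[...,2]-im[...,0])>80; b[:100]=0; b[232:]=0; b[:,:230]=0; b[:,400:]=0
rows=[r for r in range(400) if b[r].sum()>50]
P=np.array([[(np.where(b[r])[0].min()-.5,r),(np.where(b[r])[0].max()+.5,r)] for r in rows]); W=onz('wrist',P.mean(1),e['eef_pos'][2]-.0313,T)
A=al(W); print('tape rows',rows[0],rows[-1],'along',A[[0,-1],0],'lat',np.median(A[:,1]))
E
python3 lat.py w6
```

```text
14.6 [ 0.49601913 -0.23948298  0.06683445] [ 1.79998305e+02 -4.63696216e-02 -5.75614238e+00] [-0.19012209 -0.19069463 -0.72777769]
lip box [ 249   21  144   72 8130]
lip width 89.75039474449642 centre lat at 0,40,100 [-2.01978649 -2.31474987 -2.75719494] -2.855883492708262 front edge along [[88.90187612 -3.32112594]]
tape rows 175 196 along [35.24748145 20.52160014] lat -0.4464511911158554
```

View pics/w6.png

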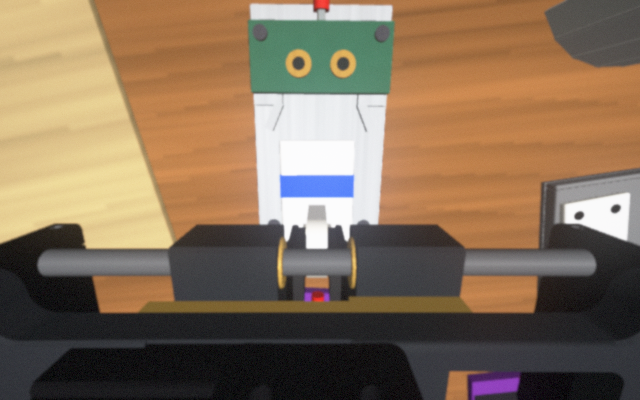

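The bracket is centred at column 317 and the jig at about 320–321 (mouth flares at 273 and 368). The bracket needs to shift right by about 1.8 mm. Its toe is still behind the mouth.

Request:
{"name": "step_arm", "arguments": {
  "increments": [
    [0, -0.18, -0.5, 0, 0, -0.3, 0],
    [0, 0, -0.5, 0, 0, 0, 0],
    [0, 0, -0.4, 0, 0, 0, 0],
    [0, 0, -0.2, 0, 0, 0, 0],
    [0, 0, -0.1, 0, 0, 0, 0],
    [0, 0, -0.1, 0, 0, 0, 0],
    [0, 0, 0, 0, 0, 0, 0],
    [0, 0, 0, 0, 0, 0, 0]
  ]
}}

```text
time: 15.65
eef_pos: [0.4958, -0.2411, 0.0484]
orientation: [-180.0, -0.0, -6.1]
force: [-0.9, 0.4, -1.2]
opening: 0.0114
grip_force: 50.1
```

```bash
python3 lat.py w7
```

```text
15.65 [ 0.49575163 -0.24112394  0.04843893] [-1.79997883e+02 -8.41435385e-03 -6.05048725e+00] [-0.8539212   0.42512932 -1.20402563]
lip box [ 238   20  160   69 8694]
lip width 89.88290598885268 centre lat at 0,40,100 [-0.44700149 -0.52217206 -0.63492793] -0.6216670192118379 front edge along [[89.22984086 -1.24670768]]
tape rows 175 196 along [35.23276715 20.50627887] lat -0.44474339470155144
```

Request:
{"name": "step_arm", "arguments": {
  "increments": [
    [0, 0, -0.03, 0, 0, 0, 0],
    [0, 0, -0.03, 0, 0, 0, 0],
    [0, 0, -0.03, 0, 0, 0, 0],
    [0, 0, -0.03, 0, 0, 0, 0],
    [0, 0, 0, 0, 0, 0, 0],
    [0, 0, 0, 0, 0, 0, 0],
    [0, 0, 0, 0, 0, 0, 0],
    [0, 0, 0, 0, 0, 0, 0]
  ]
}}

```text
time: 16.7
eef_pos: [0.4957, -0.2412, 0.0473]
orientation: [180.0, -0.0, -6.1]
force: [-2.8, -0.7, 4.6]
opening: 0.0114
grip_force: 50.1
```

Touching the plate lightly. I'll slide in about 40 mm.

Request:
{"name": "step_arm", "arguments": {
  "increments": [
    [0.5, -0.05, 0.02, 0, 0, 0, 0],
    [0.5, -0.05, 0, 0, 0, 0, 0],
    [0.5, -0.06, 0, 0, 0, 0, 0],
    [0.5, -0.05, 0, 0, 0, 0, 0],
    [0.5, -0.05, 0, 0, 0, 0, 0],
    [0.5, -0.06, 0, 0, 0, 0, 0],
    [0.5, -0.05, 0, 0, 0, 0, 0],
    [0, 0, 0, 0, 0, 0, 0]
  ]
}}

```text
time: 17.7
eef_pos: [0.5316, -0.2448, 0.0474]
orientation: [180.0, -0.1, -6.0]
force: [1.6, 0.5, 1.7]
opening: 0.0117
grip_force: 50.1
```

```bash
python3 lat.py w8
```

```text
17.7 [ 0.53162884 -0.24479728  0.04737858] [ 1.79979254e+02 -6.40411099e-02 -6.02887717e+00] [1.56273886 0.51102029 1.67190719]
lip box [ 242   78  152   72 7789]
lip width 89.76321432512438 centre lat at 0,40,100 [-0.41942279 -0.6362843  -0.96157656] -0.7211644584959362 front edge along [[53.42674462 -1.34754176]]
tape rows 175 196 along [35.25747329 20.53140777] lat -0.45585078659600153
```

Request:
{"name": "step_arm", "arguments": {
  "increments": [
    [0.3, -0.03, 0, 0, 0, 0, 0],
    [0.3, -0.03, 0, 0, 0, 0, 0],
    [0.2, -0.03, 0, 0, 0, 0, 0],
    [0.15, -0.02, 0, 0, 0, 0, 0],
    [0.1, -0.01, 0, 0, 0, 0, 0],
    [0.1, -0.01, 0, 0, 0, 0, 0],
    [0.1, -0.01, 0, 0, 0, 0, 0],
    [0, 0, 0, 0, 0, 0, 0]
  ]
}}

```text
time: 18.75
eef_pos: [0.5434, -0.2462, 0.0473]
orientation: [180.0, -0.0, -6.0]
force: [-2.1, 0.1, 2.7]
opening: 0.012
grip_force: 50.1
```

Request:
{"name": "step_arm", "arguments": {
  "increments": [
    [0.05, -0.01, 0, 0, 0, 0, 0],
    [0.05, 0, 0, 0, 0, 0, 0],
    [0.05, -0.01, 0, 0, 0, 0, 0],
    [0.05, 0, 0, 0, 0, 0, 0],
    [0.05, -0.01, 0, 0, 0, 0, 0],
    [0.05, 0, 0, 0, 0, 0, 0],
    [0, 0, 0, 0, 0, 0, 0],
    [0, 0, 0, 0, 0, 0, 0]
  ]
}}

```text
time: 19.75
eef_pos: [0.5454, -0.2466, 0.0473]
orientation: [-180.0, 0.1, -6.1]
force: [-5.9, 0.7, 6.8]
opening: 0.0112
grip_force: 50.1
```

Request:
{"name": "step_arm", "arguments": {
  "increments": [
    [0.05, -0.01, 0.02, 0, 0, 0, 0],
    [0.05, 0, 0, 0, 0, 0, 0],
    [0.05, -0.01, 0, 0, 0, 0, 0],
    [0.05, 0, 0, 0, 0, 0, 0],
    [0.05, -0.01, 0, 0, 0, 0, 0],
    [0.05, 0, 0, 0, 0, 0, 0],
    [0, 0, 0, 0, 0, 0, 0],
    [0, 0, 0, 0, 0, 0, 0]
  ]
}}

```text
time: 20.75
eef_pos: [0.5482, -0.2468, 0.0473]
orientation: [-180.0, 0.1, -6.1]
force: [-6.0, 0.6, 5.6]
opening: 0.0116
grip_force: 50.1
```

Request:
{"name": "step_arm", "arguments": {
  "increments": [
    [0.05, -0.01, 0.01, 0, 0, 0, 0],
    [0.05, 0, 0, 0, 0, 0, 0],
    [0.05, -0.01, 0, 0, 0, 0, 0],
    [0.05, 0, 0, 0, 0, 0, 0],
    [0, 0, 0, 0, 0, 0, 0],
    [0, 0, 0, 0, 0, 0, 0],
    [0, 0, 0, 0, 0, 0, 0],
    [0, 0, 0, 0, 0, 0, 0]
  ]
}}

```text
time: 21.75
eef_pos: [0.5501, -0.247, 0.0474]
orientation: [-180.0, 0.1, -6.1]
force: [-5.7, 0.8, 5.3]
opening: 0.0115
grip_force: 50.1
```

```bash
python3 lat.py w9
```

```text
21.75 [ 0.55007572 -0.24699028  0.04739852] [-1.79973056e+02  1.14136803e-01 -6.07521433e+00] [-5.74185478  0.77139028  5.33397419]
lip box [243 111  28  38 201]
lip width 10.71412063043303 centre lat at 0,40,100 [49.01864267 42.4568164  32.61407699] 38.41327786463409 front edge along [[53.93624078 36.64878021]]
tape rows 179 196 along [32.41687338 20.45086598] lat -0.09399072469237486
```

Request:
{"name": "step_arm", "arguments": {
  "increments": [
    [0.05, -0.01, 0.01, 0, 0, 0, 0],
    [0.05, 0, 0, 0, 0, 0, 0],
    [0.05, -0.01, 0, 0, 0, 0, 0],
    [0.05, 0, 0, 0, 0, 0, 0],
    [0, 0, 0, 0, 0, 0, 0],
    [0, 0, 0, 0, 0, 0, 0],
    [0, 0, 0, 0, 0, 0, 0],
    [0, 0, 0, 0, 0, 0, 0]
  ]
}}

```text
time: 22.8
eef_pos: [0.5519, -0.2472, 0.0474]
orientation: [-180.0, 0.1, -6.1]
force: [-6.2, 0.6, 5.2]
opening: 0.0112
grip_force: 50.1
```

Request:
{"name": "step_arm", "arguments": {
  "increments": [
    [0.05, -0.01, 0, 0, 0, 0, 0],
    [0.05, 0, 0, 0, 0, 0, 0],
    [0.05, -0.01, 0, 0, 0, 0, 0],
    [0, 0, 0, 0, 0, 0, 0],
    [0, 0, 0, 0, 0, 0, 0],
    [0, 0, 0, 0, 0, 0, 0],
    [0, 0, 0, 0, 0, 0, 0],
    [0, 0, 0, 0, 0, 0, 0]
  ]
}}

```text
time: 23.8
eef_pos: [0.5533, -0.2473, 0.0474]
orientation: [-180.0, 0.1, -6.1]
force: [-7.3, 0.4, 5.4]
opening: 0.0117
grip_force: 50.1
```

Request:
{"name": "step_arm", "arguments": {
  "increments": [
    [0.05, -0.01, 0, 0, 0, 0, 0],
    [0.05, 0, 0, 0, 0, 0, 0],
    [0, 0, 0, 0, 0, 0, 0],
    [0, 0, 0, 0, 0, 0, 0],
    [0, 0, 0, 0, 0, 0, 0],
    [0, 0, 0, 0, 0, 0, 0],
    [0, 0, 0, 0, 0, 0, 0],
    [0, 0, 0, 0, 0, 0, 0]
  ]
}}

```text
time: 24.8
eef_pos: [0.5538, -0.2474, 0.0474]
orientation: [-179.9, 0.2, -6.1]
force: [-10.0, 1.5, 8.7]
opening: 0.0117
grip_force: 50.1
```

Request:
{"name": "step_arm", "arguments": {
  "increments": [
    [0.05, 0, 0, 0, 0, 0, 0],
    [0.03, -0.01, 0, 0, 0, 0, 0],
    [0, 0, 0, 0, 0, 0, 0],
    [0, 0, 0, 0, 0, 0, 0],
    [0, 0, 0, 0, 0, 0, 0],
    [0, 0, 0, 0, 0, 0, 0],
    [0, 0, 0, 0, 0, 0, 0],
    [0, 0, 0, 0, 0, 0, 0]
  ]
}}

```text
time: 25.8
eef_pos: [0.5538, -0.2474, 0.0474]
orientation: [-179.9, 0.3, -6.1]
force: [-13.4, 2.5, 12.0]
opening: 0.0115
grip_force: 50.1
```

```bash
python3 - <<'E'
from h import *
a=snap('wrist','a')[60:240,220:420]; b=snap('scene','b')[235:315,250:360]
cv2.imwrite('pics/w10.png',np.hstack([cv2.resize(a[:,:,::-1],(400,360)),cv2.resize(b[:,:,::-1],(400,360),interpolation=cv2.INTER_CUBIC)]))
for n in('top','scene'):
    snap(n,'e'+n); T=pose(n)
    for t,z in (('blue_bracket_lug',.038),('jig',0),('jig_lip',.0185)): print(n,t,[(round(d['conf'],2),np.round(onz(n,d['centre'],z,T)[0][:2],4)) for d in manip.place_of(n,t)[:3]])
E
```

```text
top blue_bracket_lug []
top jig [(0.91, array([ 0.2302, -0.4185])), (0.64, array([ 0.3337, -0.2235]))]
top jig_lip [(0.92, array([ 0.3762, -0.2467])), (0.57, array([ 0.2676, -0.4236]))]
scene blue_bracket_lug [(0.77, array([ 0.5484, -0.2517]))]
scene jig [(0.91, array([ 0.5484, -0.2487])), (0.72, array([ 0.3421, -0.2229])), (0.7, array([ 0.2341, -0.4218]))]
scene jig_lip [(0.94, array([ 0.583 , -0.2615])), (0.92, array([ 0.2663, -0.416 ])), (0.65, array([ 0.3608, -0.2253]))]
```

View pics/w10.png

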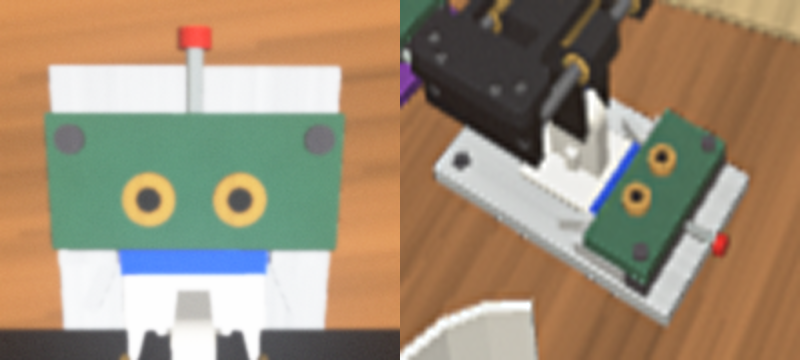

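The picture shows the toe under the lip, the bracket centred (tape 120–268 between the rails), and the ejector's red tail well out behind the jig at (195,38). The TCP has stopped at x=0.5538 while the force rises sharply, so it's on the stop. I'll press a touch more and relieve the downward load a little.

Request:
{"name": "step_arm", "arguments": {
  "increments": [
    [0.05, -0.01, 0.03, 0, 0, 0, 0],
    [0, 0, 0, 0, 0, 0, 0],
    [0, 0, 0, 0, 0, 0, 0],
    [0, 0, 0, 0, 0, 0, 0],
    [0, 0, 0, 0, 0, 0, 0],
    [0, 0, 0, 0, 0, 0, 0],
    [0, 0, 0, 0, 0, 0, 0],
    [0, 0, 0, 0, 0, 0, 0]
  ]
}}

```text
time: 27.3
eef_pos: [0.5539, -0.2474, 0.0475]
orientation: [-179.9, 0.3, -6.1]
force: [-13.4, 3.5, 10.9]
opening: 0.0115
grip_force: 50.1
```

Request:
{"name": "step_arm", "arguments": {
  "increments": [
    [0.05, 0, 0.02, 0, 0, 0, 0],
    [0, 0, 0, 0, 0, 0, 0],
    [0, 0, 0, 0, 0, 0, 0],
    [0, 0, 0, 0, 0, 0, 0],
    [0, 0, 0, 0, 0, 0, 0],
    [0, 0, 0, 0, 0, 0, 0],
    [0, 0, 0, 0, 0, 0, 0],
    [0, 0, 0, 0, 0, 0, 0]
  ]
}}

```text
time: 28.3
eef_pos: [0.554, -0.2474, 0.0476]
orientation: [-179.9, 0.4, -6.1]
force: [-14.7, 3.3, 11.7]
opening: 0.0116
grip_force: 50.1
```

```bash
python3 -c "
from cell import manip
print(manip.finish_job())"
```

```text
the job is handed in; nothing more can be done
None
```

The red-taped bracket stands let go in the red tray, and the blue-taped one is held against the jig's back stop with about 15 N total push; I've handed the job in, but no verdict came back.

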